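Set the sprung tweezers to the collar gap over the grommet plug

ROBOT

A 6-joint arm with a two-finger parallel gripper is mounted at the origin on the work surface. World frame = base frame: x ahead of the robot, y to its left, z up, the work surface at z = 0. Lengths are in m, angles in rad, forces in N, time in s.
With the tool pointing down it reaches from about 0.3 to 0.875 m from the base axis. Payload 6.4 kg.
Tool frame: the origin (TCP) lies midway between the tips of the shut fingers; the grasp point (between the pads) lies 19 mm behind it; y points along the fingers, x is the direction in which the jaws open and shut, and the axes are right-handed (so a half turn about y gives the same grasp; the last joint's range is limited). The gripper opens to 85 mm and grips with 20 to 120 N. Pads are 22 mm wide; open, the fingers measure 114 mm over their backs; the gripper's body (76 mm by 85 mm) begins 54 mm behind the grasp point. The pads swing forward as they close: fully open they stand 13 mm farther back than shut.
Start: joints at [0.923, 0.181, 1.607, -0, 1.354, -0.206], TCP at [0.246, 0.52, 0.231] pointing down, gripper open.
Joint ranges: [-2.99, 2.99], [-0.89, 2.07], [0.3, 2.58], [-1.14, 4.28], [0, 2.63], [-3.12, 3.12]. Speed limits (rad/s): [2.57, 2.57, 3.01, 3.14, 3.14, 3.14].

INTERFACE

Orientations are given as a unit quaternion [w, x, y, z].
In Python, from bench import ctrl gives the robot as it stands.
- The arm moves only by the tool step_arm, never from a script. Its argument "commands" is a list of rows, each a list of 7 numbers: the turn, a rotation vector about the tool's x, y, z in units of 6 degrees (1.0 is 6 degrees), then the shift along the tool's x, y, z in units of 30 mm (1.0 is 30 mm), then the opening, from 0 (shut) to 1 (fully open). A call has 1 to 10 rows; each row shifts and turns the commanded pose from where the row before left it, along the tool's axes as they then stand; what a row does not reach is not made up. A row lasts 1/10 s, in which the tool goes at most 50 mm and 8.59 degrees, less where a joint would pass 70% of its speed; a pose out of reach is approached as far as the arm can. A call with a number of a shift or a turn outside -1 to 1 is refused whole. A call with a gripper value outside its range is refused whole. The fingers move at their own pace and stop on an object; the grip force is fixed at half the most. Time passes only in rows, so rows that do not move let the fingers close. It gives the time, the measured TCP pose, the force and the opening at its end, in the units of the state.
- ctrl.get_obs(): the state, without advancing time (a new reading comes with each control period).
- ctrl.camera(name): name is "side" or "top" or "wrist"; returns (picture, depth): 400x640x3 uint8, blue, green, red; 400x640 float32, m along the optical axis (not along the pixel's ray), 0 where there is no reading.
- ctrl.get_calibration(name): a dict with "intrinsics" (3x3 intrinsics, pixels), "R" (3x3) and "t" (3): a world point X has camera coordinates R X + t. Camera axes: x right, y down, z forward; pixel columns grow to the right and rows downward; lengths in m; the calibration is good to about 2 mm. A picture is of the moment at which its call begins: read the wrist's pose just before it. get_calibration takes no time and is no camera call; for the wrist camera it gives the pose at the moment of the call.
- ctrl.hand_in(): hands the job in, once; it reports no verdict.
Trained networks look in the newest picture that a camera, given by its name, has taken for a name from the list of things; names that differ only in an ending like _2 or _b are one class to them, and where a whole thing is asked for, a point or a joint stands for the part that bears it (a point fixed in the world has none). Each returns a list of dicts, best first, with "p" (0 to 1); they miss things now and then, are a little off and sometimes report something else, mostly with a low value. They report only what shows in the picture. A call takes as long as a camera call. They do not tell look-alikes from the thing itself.
- ctrl.boxes_of(thing, camera): "point" ([x, y, z] in m, in the coordinates of the camera as it stood for that picture, good to about 4 mm: the middle of the surface that is visible of it).
- ctrl.silhouettes(thing, camera): "pixels" (400x640 bool, what is visible of it).
The state is a dict: "time_s": time; "q": joint angles; "dq": joint speeds; "joint_efforts": joint torques, N m; "eef_pos": TCP position; "eef_rot": TCP orientation; "wrist_force": force on the tool from outside, world axes, zero at the start; "torque": the same for the moment, N m; "opening": opening from 0.0 (shut) to 1.0 (fully open).
Only numpy, scipy, OpenCV 4.12 (cv2) and the standard library are available. Lean on these libraries where they do the work, as an engineer would, in place of code of your own. Each camera call takes 0.05 s, during which the arm holds its last target.

TASK

Swing the red cam lever fully across to free the sprung tweezers from their stand, then lift the tweezers out and squeeze them until the red pointer stands within the yellow collar on the cross bar. Finish still holding them in the air, level and steady at that gap, with the tips a few centimetres clear above the middle of the black rubber grommet plug. Leave the lever freed, and do not disturb the plug or the other parts on the table.

Things in the scene. Friction and masses are not known exactly. Their poses are not given: they have to be found in the camera images.
- tweezers_grip (a point): sprung steel tweezers, 230 mm, 0.10 kg, in the stand: heel block, two upright blades 14 mm high, a black rubber finger pad (24 mm long, 26 mm high) outside each blade. Point midway between the pads, half-way up, near the balance point, 60 mm above the table. x points to the tips, y to the left blade, z up. Squeeze at the pads from above, closing along y; below them is free to 10 mm above the table
- blade_l (a joint): angle in rad by which each blade is squeezed in, 0 at rest to 0.115 tips shut; both blades move alike, hinged 120 mm behind the pads' middle. Each blade's middle plane then stands at a = 0.125 - this to the axis, and the pads measure 14 mm + 240 mm x sin(a) over their outsides (44 mm at rest). Squeezing at the pads takes about 100 N/rad x (0.155 - a) per side: 7 to 11.5 N at the gaps wanted
- tweezers_tips (a point): point midway between the tweezer tips, on their axis 80 mm ahead of the middle of the pads, half-way up the blades (same axes as tweezers_grip). Nothing of the tweezers hangs lower than 13 mm below this height
- pointer (a point): end of the small red pointer standing on top of the right blade, 187 mm from its hinge, 20 mm above the blade's mid height; it moves along the white cross bar as the tweezers are squeezed
- collar_mark (a point): yellow collar 8 mm wide clamped on the white cross bar that is fixed across the top of the left blade, 190 mm from the hinge; this point is its middle. Its y axis runs along the bar: the pointer's y in this frame is 0 when the gap is right and negative when the tweezers are open too wide
- collar (a joint): where the yellow collar is clamped along the cross bar: its distance in m from the middle plane of the left blade (0.016 to 0.032). The pointer stands at 187 mm x sin(2a) on the same scale when each blade is at angle a to the axis; 46 mm at rest
- lever (a joint): red cam lever on the stand, in rad: about 0 = locked (keeper tongue over the heel of the tweezers, holding it down), 1.57 = fully across against its stop, keeper drawn back 18 mm and heel free. Grows clockwise seen from above; stays where left; about 2 N at the knob moves it. The eccentric disc under it shifts the keeper
- lever_knob (a point): middle of the upright round red knob at the end of the cam lever: 16 mm diameter, 44 mm high, top 104 mm and foot 60 mm above the table, 72 mm from the pivot. Moves with the lever
- lever_pivot (a point): point on the vertical axis of the cam lever, at the knob's mid height, 205 mm behind the finger pads on the stand's centre line; its x axis points to the tips of the stored tweezers, y to their left. The locked lever points 0.785 rad to the right of x, the freed one 2.356 rad to the right of x
- stand: blue base plate 340 x 100 x 10 mm fixed to the table, with an aluminium heel seat (slot open at the top, lips ahead of the heel to 74 mm), a keeper guide 87 mm high and a blade rest 53 mm high, 50 mm ahead of the pads. Origin at table height under the middle of the pads of the stored tweezers, x towards the tips
- plug_top (a point): centre of the top face of the black rubber grommet plug, a flanged disc 40 mm in diameter and 24 mm high standing on the table
- rod_end: bystander: silver piston rod end, eye 44 mm in diameter, 18 mm thick, with a shank; origin under the eye
- cap: bystander: brass pressure cap, 42 mm in diameter, 28 mm high; origin under its centre
- tin: bystander: red tin, 60 mm in diameter, 60 mm high; origin under its centre
- wrench: bystander: steel wrench 180 mm long, lying flat; origin under its middle
- knuckle: bystander: rusty cast claw knuckle, about 110 x 55 x 34 mm, lying in the open yellow flap bin at the left edge; origin under its hub
Mind the look-alikes: they are no part of the job. Leave any blue or green look-alike of the part that bears tweezers_grip alone.

How it is judged:
By the outcome, as a careful person would: the job done as asked, in the order asked, and still so for the second after the job is handed in, while the arm keeps its last pose, push and grip.
It also fails if it takes over 53 s, if anything falls off the work surface, if the arm or the gripper's body presses on something with over 40 N, if the wrist force passes 120 N, or if a joint passes its speed limit or range.

## Working session

There is one attempt and no reset: what is moved stays moved. The work goes in short steps, Python scripts to look and compute and a tool call to move; the robot and the scene stay as the last step left them, time stands still between calls to the robot, and variables do not carry over. Pictures are saved under pics/ and viewed, and the job is handed in when it is done.

Besides the shell and the picture viewer there is one more tool, called in YAML: its name, and indented under it one key for each argument. step_arm: Moves the arm, as the interface text tells. Its arguments: {"type":"object","properties":{"commands":{"type":"array"}},"required":["commands"]}

```bash
ls; mkdir -p pics
python3 - <<'E'
from bench import ctrl
import cv2
o=ctrl.get_obs();print(o)
for n in("side","top","wrist"):
    p,d=ctrl.camera(n);cv2.imwrite(f"pics/{n}0.png",p)
    c=ctrl.get_calibration(n);print(n,c)
    for th in ("tweezers_grip","lever_knob","plug_top","stand","collar_mark"):
        try:
            for b in ctrl.boxes_of(th,n)[:3]:
                import numpy as np
                print(n,th,b["p"],np.round(c["R"].T@(np.array(b["point"])-c["t"]),4))
        except Exception as e: print(th,e)
print(ctrl.get_obs()["time_s"])
E
```

```text
pics
{'time_s': 0.0, 'q': array([ 9.22648855e-01,  1.81560271e-01,  1.60800632e+00, -2.38285895e-05,
        1.35378578e+00, -2.06323123e-01]), 'dq': array([-0.00010466, -0.00082674, -0.00012845, -0.00049338, -0.00187181,
        0.00242198]), 'joint_efforts': array([-1.71003771e-04, -4.44881094e+01, -3.51334262e+01, -3.60197037e-04,
        8.89750459e-03, -4.19850480e-06]), 'eef_pos': array([0.24552744, 0.51933481, 0.23037415]), 'eef_rot': array([-0.59718184,  0.59763345,  0.37771073, -0.37887031]), 'wrist_force': array([ 1.16017849,  0.88039943, -0.77387247]), 'torque': array([ 0.03817696, -0.02825611, -0.00142348]), 'opening': 0.9970886734419512}
side {'intrinsics': array([[413.54954033,   0.        , 316.03847923],
       [  0.        , 413.54954033, 198.47090021],
       [  0.        ,   0.        ,   1.        ]]), 'R': array([[ 0.99794116, -0.06345215, -0.00934214],
       [-0.05029769, -0.6838933 , -0.72784621],
       [ 0.03979438,  0.72681757, -0.68567676]]), 't': array([-0.47009005,  0.16737626,  1.29471803])}
side tweezers_grip 0.87 [0.6058 0.0048 0.0719]
side tweezers_g
[... 656 characters left out ...]
24 0.3151 0.0182]
top tweezers_grip 0.73 [ 0.2638 -0.3632  0.0186]
top lever_knob 0.57 [0.5541 0.193  0.0704]
top plug_top 0.53 [ 0.5341 -0.2804  0.0198]
top plug_top 0.22 [0.5994 0.0129 0.0652]
top stand 0.85 [0.5911 0.1066 0.013 ]
wrist {'intrinsics': array([[282.49182638,   0.        , 320.88504838],
       [  0.        , 282.49182638, 199.91853624],
       [  0.        ,   0.        ,   1.        ]]), 'R': array([[ 4.27061991e-01,  9.04222065e-01, -7.16742396e-04],
       [ 8.54318587e-01, -4.03232750e-01,  3.27937648e-01],
       [ 2.96239443e-01, -1.40662031e-01, -9.44699098e-01]]), 't': array([-0.57477962, -0.04366502,  0.38218813])}
wrist tweezers_grip 0.89 [0.2889 0.1269 0.0181]
0.9
```

View pics/side0.png

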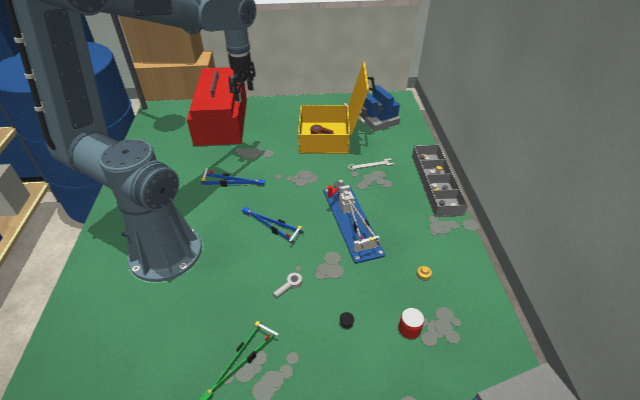

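View pics/top0.png

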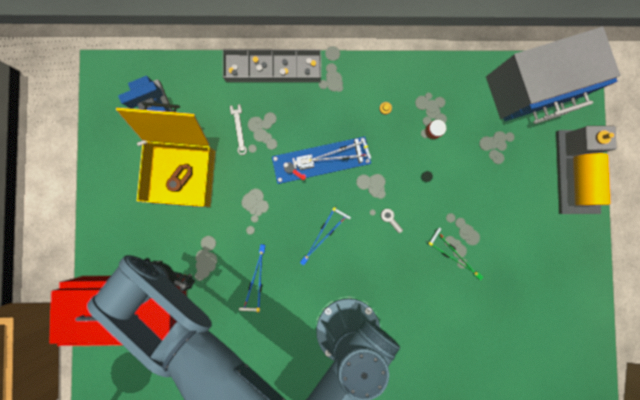

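View pics/wrist0.png

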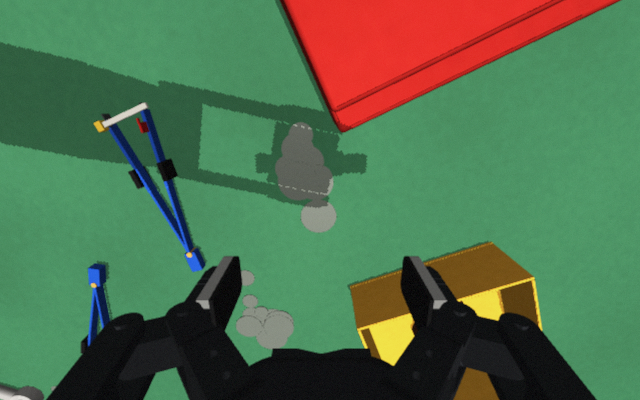

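```bash
cat > h.py <<'E'
from bench import ctrl
import cv2, numpy as np
from scipy.spatial.transform import Rotation as Rot
def quat(q): return Rot.from_quat([q[1],q[2],q[3],q[0]])
def ray(c,px,z):
    K=c["intrinsics"];d=c["R"].T@np.array([(px[0]-K[0,2])/K[0,0],(px[1]-K[1,2])/K[1,1],1.]);o=-c["R"].T@c["t"]
    return o+d*(z-o[2])/d[2]
def proj(c,X):
    x=c["R"]@np.array(X)+c["t"];x=c["intrinsics"]@x;return x[:2]/x[2]
E
python3 - <<'E'
from h import *
o=ctrl.get_obs();Rt=quat(o["eef_rot"]).as_matrix();print(Rt.round(3))
c=ctrl.get_calibration("wrist");print("cam centre in tool",Rt.T@(-c["R"].T@c["t"]-o["eef_pos"]),"fwd in tool",Rt.T@c["R"][2],"x",Rt.T@c["R"][0])
for n in("side","top"):
    p,d=ctrl.camera(n);c=ctrl.get_calibration(n)
    m=max(ctrl.silhouettes("stand",n),key=lambda b:b["p"])["pixels"]
    cs,_=cv2.findContours(m.astype(np.uint8),cv2.RETR_EXTERNAL,cv2.CHAIN_APPROX_NONE)
    k=max(cs,key=cv2.contourArea)[:,0,:]
    hsv=cv2.cvtColor(p,cv2.COLOR_BGR2HSV)
    W=np.array([ray(c,q,0.01)[:2] for q in k]).astype(np.float32)
    print(n,cv2.minAreaRect(W*1000))
    s=p.copy();s[m]=s[m]//2+np.array([0,0,127],np.uint8)
    x0,x1,y0,y1=(260,400,120,200) if n=="top" else (300,400,160,270)
    cr=p[y0:y1,x0:x1];cv2.imwrite(f"pics/{n}z.png",cv2.resize(cr,None,fx=5,fy=5,interpolation=cv2.INTER_CUBIC))
    for th in("plug_top","tin","rod_end","cap","wrench"):
        for b in ctrl.boxes_of(th,n)[:1]: print(n,th,b["p"],np.round(c["R"].T@(np.array(b["point"])-c["t"]),4))
E
```

```text
[[ 0.428  0.    -0.904]
 [ 0.904  0.     0.428]
 [ 0.    -1.    -0.   ]]
cam centre in tool [-2.63407823e-05 -1.43660627e-01  8.44040276e-02] fwd in tool [-5.08655139e-04  9.44700666e-01 -3.27933519e-01] x [9.99999564e-01 7.37478666e-04 5.73413998e-04]
side ((593.2824096679688, 98.30842590332031), (107.13225555419922, 378.80322265625), 11.95933723449707)
side plug_top 0.73 [ 0.5361 -0.2873  0.0203]
side tin 0.82 [ 0.6909 -0.3242  0.0622]
side rod_end 0.86 [ 0.3922 -0.16    0.0178]
side cap 0.45 [ 0.779  -0.1494  0.0161]
side wrench 0.67 [0.6072 0.0051 0.0677]
top ((594.7288208007812, 90.8264389038086), (104.23706817626953, 336.22998046875), 12.429220199584961)
top tin 0.68 [ 0.6933 -0.3038  0.0568]
top rod_end 0.63 [0.7146 0.3842 0.0092]
top cap 0.53 [ 0.7709 -0.1352  0.0139]
top wrench 0.5 [0.7127 0.3854 0.0059]
```

View pics/topz.png

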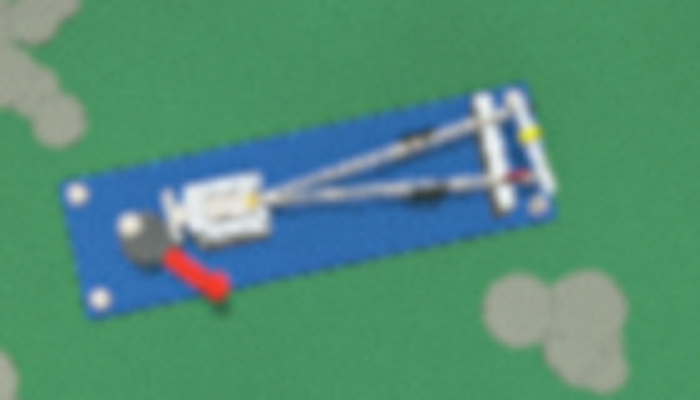

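View pics/sidez.png

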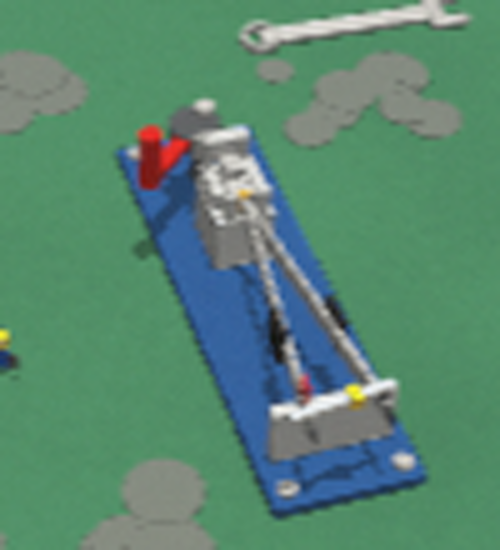

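Run:
```python
from h import *
c=ctrl.get_calibration("top")
def z(px,h,n): print(n,ray(c,(260+px[0]/5-.4,120+px[1]/5-.4),h).round(4))
z((218,285),.104,"knob");z((147,237),.08,"pivot");z((415,142),.06,"padL");z((428,190),.06,"padR");z((530,133),.085,"collar");z((517,176),.08,"ptr")
for q in((62,183),(90,318),(525,85),(555,213)): z(q,.01,"corner")
z((250,200),.07,"heel front")
c=ctrl.get_calibration("side")
def z(px,h,n): print("side",n,ray(c,(300+px[0]/5-.4,160+px[1]/5-.4),h).round(4))
z((150,132),.104,"knob");z((335,310),.06,"padL");z((277,335),.06,"padR");z((355,393),.085,"collar")
for q in((122,150),(243,128),(278,515),(425,478)): z(q,.01,"corner")
```

```text
knob [0.5266 0.1524 0.104 ]
pivot [0.5614 0.2    0.08  ]
padL [0.6284 0.0178 0.06  ]
padR [0.5953 0.0093 0.06  ]
collar [ 0.6299 -0.0573  0.085 ]
ptr [ 0.6016 -0.0489  0.08  ]
corner [0.6087 0.263  0.01  ]
corner [0.513  0.2434 0.01  ]
corner [ 0.6776 -0.0655  0.01  ]
corner [ 0.586  -0.0856  0.01  ]
heel front [0.5875 0.1308 0.07  ]
side knob [0.5265 0.1552 0.104 ]
side padL [0.6326 0.0281 0.06  ]
side padR [0.5935 0.0095 0.06  ]
side collar [ 0.6286 -0.0627  0.085 ]
side corner [0.5152 0.2428 0.01  ]
side corner [0.6047 0.2601 0.01  ]
side corner [ 0.5835 -0.0911  0.01  ]
side corner [ 0.6768 -0.0693  0.01  ]
```

step_arm:
  commands:
    - [0, 0, 0, -0.4, 0, -0.8, 0]
    - [0, 0, 0, -0.44, 0, -0.88, 0]
    - [0, 0, 0, -0.44, 0, -0.88, 0]
    - [0, 0, 0, -0.44, 0, -0.88, 0]
    - [0, 0, 0, -0.44, 0, -0.88, 0]
    - [0, 0, 0, -0.44, 0, -0.88, 0]
    - [0, 0, 0, -0.44, 0, -0.88, 0]
    - [0, 0, 0, -0.44, 0, -0.88, 0]
    - [0, 0, 0, -0.44, 0, -0.88, 0]
    - [0, 0, 0, -0.44, 0, -0.88, 0]

```text
time_s: 2.6
eef_pos: [0.4271, 0.2887, 0.2314]
eef_rot: [-0.597, 0.597, 0.378, -0.378]
wrist_force: [0.5, 0.6, -0.4]
opening: 0.001
```

step_arm:
  commands:
    - [0, 0, 0, -0.44, 0, -0.88, 0]
    - [0, 0, 0, -0.44, 0, -0.88, 0]
    - [0, 0, 0, -0.44, 0, -0.88, 0]
    - [0, 0, 0, -0.3, 0, -0.6, 0]
    - [0, 0.64, 0, 0, 0, 0, 0]
    - [0, 0.64, 0, 0, 0, 0, 0]
    - [0, 0, 0, 0, 0, 0, 0]

```text
time_s: 3.3
eef_pos: [0.4936, 0.204, 0.2312]
eef_rot: [0.622, -0.622, -0.337, 0.337]
wrist_force: [-0.1, -0.6, -0.0]
opening: 0.001
```

```bash
cat > look.py <<'E'
from h import *
import sys
o=ctrl.get_obs();R=quat(o["eef_rot"]).as_matrix()
print(o["time_s"],o["eef_pos"].round(4),"yawz",np.degrees(np.arctan2(R[1,2],R[0,2])).round(2),"tilt y",R[:,1].round(4),"q",o["q"].round(3),"F",o["wrist_force"].round(2),"op",round(o["opening"],3))
if len(sys.argv)>1:
    c=ctrl.get_calibration("wrist");p,d=ctrl.camera("wrist");cv2.imwrite("pics/%s.png"%sys.argv[1],p)
    np.savez("pics/%s.npz"%sys.argv[1],d=d,R=c["R"],t=c["t"],K=c["intrinsics"])
    for th in sys.argv[2:]:
        for b in ctrl.boxes_of(th,"wrist")[:2]: print(th,b["p"],np.round(c["R"].T@(np.array(b["point"])-c["t"]),4))
E
python3 look.py w1 lever_knob tweezers_grip stand collar_mark pointer
```

```text
3.3 [0.4936 0.204  0.2312] yawz 146.94 tilt y [-1.e-04 -0.e+00 -1.e+00] q [ 0.169  0.089  1.71  -0.     1.343 -0.824] F [-0.1  -0.62 -0.04] op 0.001
lever_knob 0.93 [0.5486 0.1897 0.0731]
tweezers_grip 0.69 [0.3315 0.0903 0.0183]
stand 0.64 [0.5648 0.1794 0.0114]
collar_mark 0.57 [0.4222 0.0472 0.0351]
pointer 0.98 [0.3348 0.0637 0.0239]
pointer 0.51 [0.5921 0.0797 0.0557]
```

View pics/w1.png

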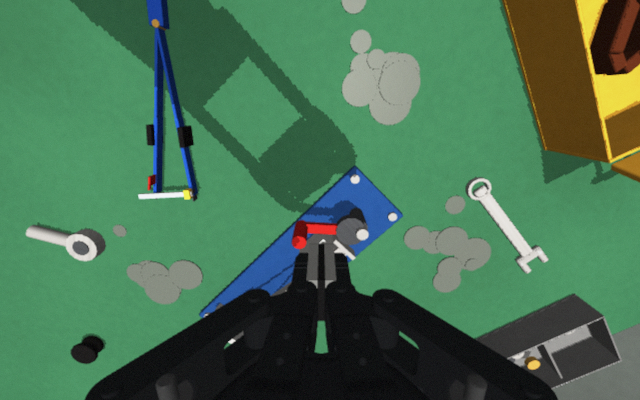

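Run:
```python
from h import *
p=cv2.imread("pics/w1.png");d=np.load("pics/w1.npz")
c=dict(intrinsics=d["K"],R=d["R"],t=d["t"])
cv2.imwrite("pics/w1z.png",cv2.resize(p[150:270,250:410],None,fx=5,fy=5,interpolation=cv2.INTER_CUBIC))
dd=d["d"]
K=d["K"]
hs=cv2.cvtColor(p,cv2.COLOR_BGR2HSV)
m=((hs[...,0]<8)|(hs[...,0]>172))&(hs[...,1]>150)&(hs[...,2]>80)
v,u=np.nonzero(m[150:270,250:410]);v+=150;u+=250
D=dd[v,u];X=np.c_[(u-K[0,2])/K[0,0]*D,(v-K[1,2])/K[1,1]*D,D];W=(X-d["t"])@d["R"]
t=W[(W[:,2]>.099)&(W[:,2]<.112)];print(len(W),len(t),t.min(0),t.max(0),t.mean(0))
for q in((355,178),(392,217)): print(ray(c,q,.012))
```

```text
633 172 [0.51970456 0.14593152 0.09920902] [0.53508827 0.16059125 0.10680211] [0.52688013 0.15382363 0.10459357]
[0.52726568 0.2357446  0.012     ]
[0.60328293 0.25025359 0.012     ]
```

View pics/w1z.png

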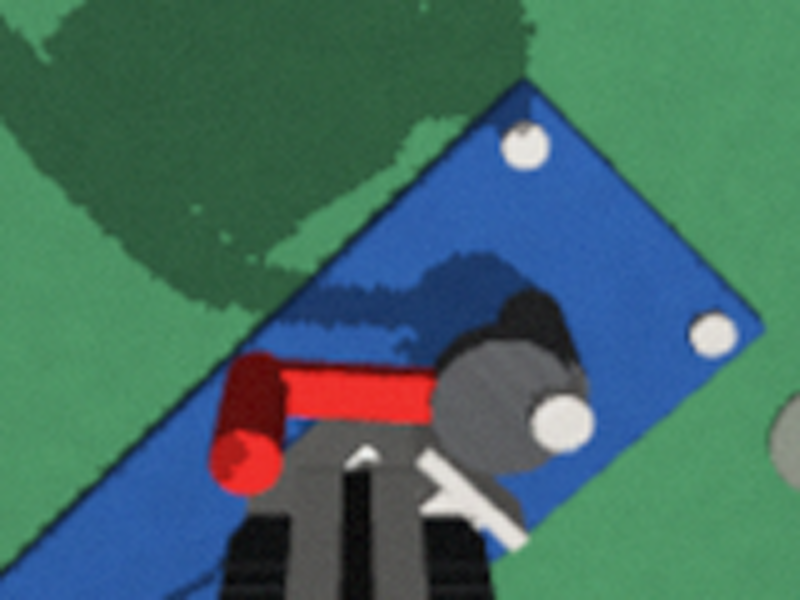

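step_arm:
  commands:
    - [0, 0, 0, -0.2, 0, -0.71, 0]
    - [0, 0, 0, -0.2, 0, -0.71, 0]
    - [0, 0, 0, -0.2, 0, -0.71, 0]
    - [0, 0, 0, -0.2, 0, -0.71, 0]
    - [0, 0, 0, 0, 0.9, 0, 0]
    - [0, 0, 0, 0, 0.9, 0, 0]
    - [0, 0, 0, 0, 0.9, 0, 0]
    - [0, 0, 0, 0, 0.9, 0, 0]
    - [0, 0, 0, 0, 0.9, 0, 0]
    - [0, 0, 0, 0, 0, 0, 0]

```text
time_s: 4.6
eef_pos: [0.5486, 0.1377, 0.0923]
eef_rot: [0.623, -0.62, -0.335, 0.34]
wrist_force: [-1.3, 0.3, 0.2]
opening: 0.002
```

```bash
python3 look.py w2
```

```text
4.6 [0.5486 0.1377 0.0923] yawz 147.04 tilt y [-7.8e-03 -3.0e-04 -1.0e+00] q [ 0.036  0.329  1.73  -0.     1.09  -0.96 ] F [-1.31  0.29  0.17] op 0.002
```

View pics/w2.png

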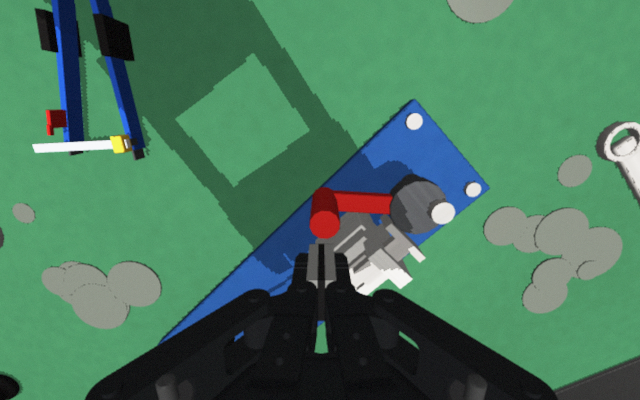

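step_arm:
  commands:
    - [0, 0, 0, 0, 0, 0.15, 0]
    - [0, 0, 0, 0, 0, 0.1, 0]
    - [0, 1, 0, -0.05, 0, 0.25, 0]
    - [0, 1, 0, -0.05, 0, 0.25, 0]
    - [0, 1, 0, -0.05, 0, 0.25, 0]
    - [0, 1, 0, -0.05, 0, 0.25, 0]
    - [0, 1, 0, -0.05, 0, 0.25, 0]
    - [0, 1, 0, -0.05, 0, 0.25, 0]
    - [0, 1, 0, -0.05, 0, 0.25, 0]
    - [0, 0, 0, 0, 0, 0, 0]

```text
time_s: 5.65
eef_pos: [0.506, 0.176, 0.098]
eef_rot: [-0.701, 0.701, 0.093, -0.091]
wrist_force: [0.1, 0.4, -0.1]
opening: -0.002
```

```bash
python3 look.py w3
```

```text
5.65 [0.506 0.176 0.098] yawz 105.02 tilt y [ 3.1e-03  3.0e-04 -1.0e+00] q [ 0.113  0.254  1.814 -0.     1.07  -0.149] F [ 0.06  0.37 -0.13] op -0.002
```

View pics/w3.png

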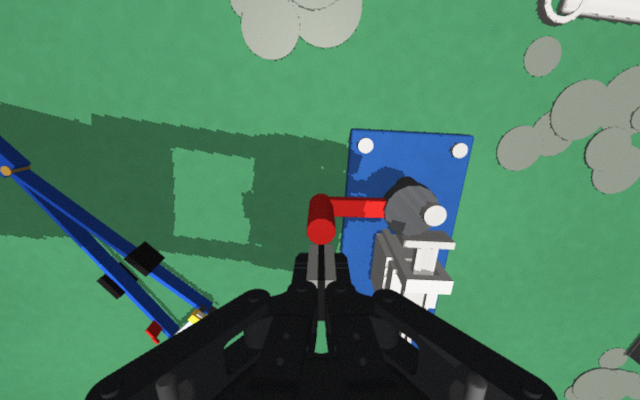

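step_arm:
  commands:
    - [0, 0, 0, 0, 0.3, 0, 0]
    - [0, 1, 0, -0.05, 0, 0.25, 0]
    - [0, 1, 0, -0.05, 0, 0.25, 0]
    - [0, 1, 0, -0.05, 0, 0.25, 0]
    - [0, 1, 0, -0.05, 0, 0.25, 0]
    - [0, 1, 0, -0.05, 0, 0.25, 0]
    - [0, 0.8, 0, -0.04, 0, 0.2, 0]
    - [0, 0, 0, 0, 0, 0, 0]

```text
time_s: 6.5
eef_pos: [0.4961, 0.2181, 0.0867]
eef_rot: [-0.697, 0.697, -0.121, 0.121]
wrist_force: [-0.9, -0.1, 0.5]
opening: -0.003
```

```bash
python3 look.py w4
```

```text
6.5 [0.4961 0.2181 0.0867] yawz 70.28 tilt y [-7.e-04 -1.e-04 -1.e+00] q [0.195 0.286 1.8   0.    1.056 0.539] F [-0.89 -0.08  0.46] op -0.003
```

View pics/w4.png

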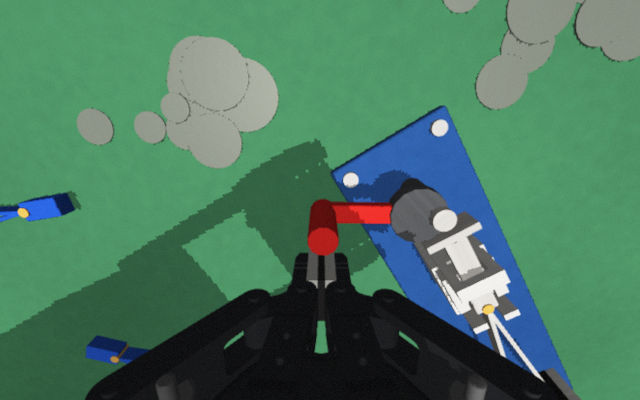

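step_arm:
  commands:
    - [0, 1, 0, -0.05, 0, 0.25, 0]
    - [0, 1, 0, -0.05, 0, 0.25, 0]
    - [0, 0.2, 0, 0, 0, 0.06, 0]
    - [0, 0, 0, 0, 0, 0.08, 0]
    - [0, 0, 0, 0, 0, 0, 0]

```text
time_s: 7.05
eef_pos: [0.5, 0.2348, 0.0867]
eef_rot: [-0.677, 0.68, -0.2, 0.198]
wrist_force: [-6.3, -7.0, 4.4]
opening: 0.003
```

```bash
python3 look.py w5
```

```text
7.05 [0.5    0.2348 0.0867] yawz 57.27 tilt y [-0.0045 -0.0032 -1.    ] q [ 0.225  0.31   1.769 -0.002  1.067  0.798] F [-6.28 -7.    4.39] op 0.003
```

View pics/w5.png

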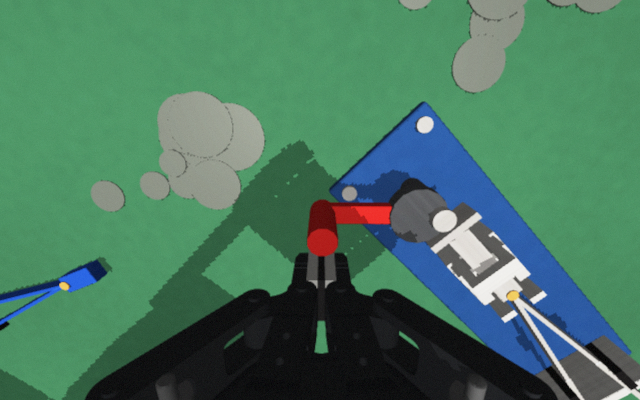

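step_arm:
  commands:
    - [0, 0, 0, 0, 0, 0.07, 0]
    - [0, 0, 0, 0, 0, 0, 0]

```text
time_s: 7.3
eef_pos: [0.5001, 0.235, 0.0866]
eef_rot: [-0.676, 0.681, -0.201, 0.197]
wrist_force: [-11.4, -13.0, 10.0]
opening: -0.004
```

```bash
python3 look.py
```

```text
7.3 [0.5001 0.235  0.0866] yawz 57.29 tilt y [-0.0072 -0.006  -1.    ] q [ 0.227  0.313  1.766 -0.005  1.071  0.8  ] F [-11.41 -13.05   9.98] op -0.004
```

step_arm:
  commands:
    - [0, 0, 0, 0, 0, -1, 0]
    - [0, 0, 0, 0, -0.9, 0, 0]
    - [0, 0, 0, 0, -1, 0, 0]
    - [0, 0, 0, 0, -1, 0, 0]
    - [0, 0, 0, 0, -0.9, 0, 0]
    - [0, 0, 0, 0.8, 0, -0.4, 0]
    - [0, 0, 0, 0.9, 0, -0.4, 0]
    - [0, 0, 0, 0.9, 0, -0.4, 0]
    - [0, 0, 0, 0.9, 0, -0.4, 0]
    - [0, 0, 0, 0.9, 0, -0.4, 0]

```text
time_s: 8.3
eef_pos: [0.5652, 0.0896, 0.2014]
eef_rot: [0.679, -0.678, 0.199, -0.2]
wrist_force: [-0.3, 0.1, -0.1]
opening: -0.002
```

step_arm:
  commands:
    - [0, 0, 0, 0.9, 0, -0.4, 0.75]
    - [0, 0, 0, 0.9, 0, -0.4, 0.75]
    - [0, 0, 0, 0.9, 0, -0.4, 0.75]
    - [0, 1, 0, 0, 0, 0, 0.75]
    - [0, 1, 0, 0, 0, 0, 0.75]
    - [0, 1, 0, 0, 0, 0, 0.75]
    - [0, 1, 0, 0, 0, 0, 0.75]
    - [0, 1, 0, 0, 0, 0, 0.75]
    - [0, 1, 0, 0, 0, 0, 0.75]
    - [0, 1, 0, 0, 0, 0, 0.75]

```text
time_s: 9.3
eef_pos: [0.6129, 0.0162, 0.2012]
eef_rot: [0.561, -0.561, 0.43, -0.431]
wrist_force: [0.5, -1.0, -0.5]
opening: 0.745
```

step_arm:
  commands:
    - [0, 1, 0, 0, 0, 0, 0.75]
    - [0, 1, 0, 0, 0, 0, 0.75]
    - [0, 1, 0, 0, 0, 0, 0.75]
    - [0, 1, 0, 0, 0, 0, 0.75]
    - [0, 1, 0, 0, 0, 0, 0.75]
    - [0, 1, 0, 0, 0, 0, 0.75]
    - [0, 1, 0, 0, 0, 0, 0.75]
    - [0, 1, 0, 0, 0, 0, 0.75]
    - [0, 1, 0, 0, 0, 0, 0.75]
    - [0, 1, 0, 0, 0, 0, 0.75]

```text
time_s: 10.3
eef_pos: [0.6129, 0.0162, 0.2012]
eef_rot: [-0.271, 0.27, -0.653, 0.653]
wrist_force: [0.3, 0.3, 0.0]
opening: 0.752
```

step_arm:
  commands:
    - [0, 1, 0, 0, 0, 0, 0.75]
    - [0, 1, 0, 0, 0, 0, 0.75]
    - [0, 1, 0, 0, 0, 0, 0.75]
    - [0, 1, 0, 0, 0, 0, 0.75]
    - [0, 1, 0, 0, 0, 0, 0.75]
    - [0, 0.5, 0, 0, 0, 0, 0.75]
    - [0, 0, 0, 0, 0, 0, 0.75]
    - [0, 0, 0, 0, 0, 0, 0.75]

```text
time_s: 11.1
eef_pos: [0.6129, 0.0163, 0.2012]
eef_rot: [0.075, -0.075, 0.703, -0.703]
wrist_force: [-1.0, 0.2, -0.4]
opening: 0.752
```

```bash
python3 look.py w6
```

```text
11.1 [0.6129 0.0163 0.2012] yawz -77.8 tilt y [ 2.e-04  1.e-04 -1.e+00] q [-0.167  0.291  1.536  0.     1.314  2.762] F [-1.04  0.21 -0.43] op 0.752
```

View pics/w6.png

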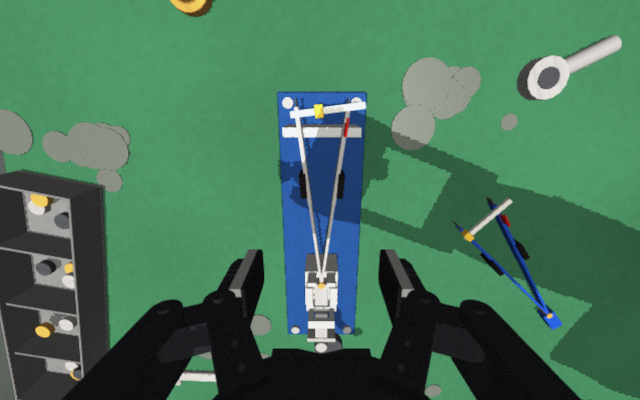

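Run:
```python
from h import *
p=cv2.imread("pics/w6.png");d=np.load("pics/w6.npz")
c=dict(intrinsics=d["K"],R=d["R"],t=d["t"]);K=d["K"];dd=d["d"]
cv2.imwrite("pics/w6z.png",cv2.resize(p[85:215,265:385],None,fx=5,fy=4.5,interpolation=cv2.INTER_CUBIC))
v,u=np.mgrid[85:345,265:385];v=v.ravel();u=u.ravel()
D=dd[v,u];W=(np.c_[(u-K[0,2])/K[0,0]*D,(v-K[1,2])/K[1,1]*D,D]-d["t"])@d["R"]
col=p[v,u].astype(int);hs=cv2.cvtColor(p,cv2.COLOR_BGR2HSV)[v,u].astype(int)
ax=np.radians(-77.8);ex=np.array([np.cos(ax),np.sin(ax)]);ey=np.array([-ex[1],ex[0]])
L=np.c_[(W[:,:2]-[.6129,.0163])@ex,(W[:,:2]-[.6129,.0163])@ey,W[:,2]]
def rep(n,m):
    q=L[m];print(n,len(q),q.min(0).round(4),np.median(q,0).round(4),q.max(0).round(4))
dark=(col.max(1)<60)&(abs(v-185)<20)&(W[:,2]>.065)
rep("padL",dark&(L[:,1]>0));rep("padR",dark&(L[:,1]<0))
rep("padLtop",dark&(L[:,1]>0)&(L[:,2]>.071));rep("padRtop",dark&(L[:,1]<0)&(L[:,2]>.071))
rep("collar",(abs(hs[:,0]-28)<6)&(hs[:,1]>150)&(v<125))
rep("red",((hs[:,0]<8)|(hs[:,0]>172))&(hs[:,1]>150)&(v<145))
rep("bar",(col.min(1)>190)&(v<120)&(L[:,2]>.06))
rep("gold hinge",(abs(hs[:,0]-20)<6)&(hs[:,1]>120)&(v>270)&(v<300)&(L[:,2]>.05))
for x in(.0,.02,.04):
    m=(L[:,2]>.062)&(abs(L[:,0]-x-.015)<.004)&(col.min(1)>110); q=L[m]
    print("blades",x+.015,np.median(q[q[:,1]>0],0).round(4),np.median(q[q[:,1]<0],0).round(4))
```

```text
padL 138 [-0.0062  0.0153  0.0663] [0.0066 0.0188 0.0738] [0.0174 0.0218 0.076 ]
padR 134 [-0.0063 -0.0228  0.0658] [ 0.0065 -0.0198  0.0737] [ 8.410e-02 -2.000e-04  3.449e-01]
padLtop 130 [-0.0062  0.0159  0.0714] [0.0062 0.0187 0.0738] [0.0174 0.0217 0.076 ]
padRtop 127 [-0.0063 -0.0228  0.0719] [ 0.0056 -0.0193  0.0737] [ 8.410e-02 -2.000e-04  3.449e-01]
collar 101 [ 0.0689 -0.0011  0.0117] [0.0773 0.0018 0.0825] [0.0831 0.0062 0.0839]
red 51 [ 0.0554 -0.0309  0.0106] [ 0.0625 -0.0227  0.0811] [ 8.410e-02 -2.000e-04  3.449e-01]
bar 469 [ 0.0696 -0.0395  0.064 ] [ 0.0789 -0.0081  0.0794] [0.0848 0.028  0.3449]
gold hinge 28 [-0.1189 -0.0025  0.0673] [-0.1148 -0.0002  0.0684] [-0.1114  0.0033  0.0694]
blades 0.015 [0.0156 0.015  0.0678] [ 0.016  -0.0161  0.0676]
blades 0.035 [0.0356 0.0186 0.0679] [ 0.0354 -0.0189  0.0678]
blades 0.055 [0.0557 0.021  0.0677] [ 0.053  -0.0212  0.0678]
```

View pics/w6z.png

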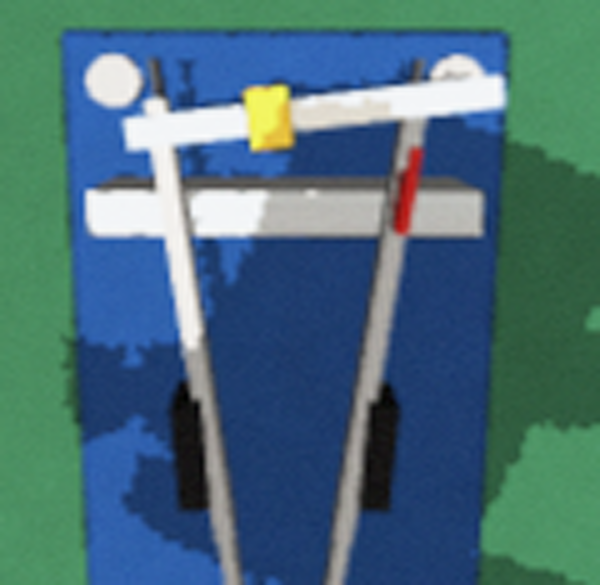

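step_arm:
  commands:
    - [0, 0, 0, 0, 0.4, 0.18, 0.75]
    - [0, 0, 0, 0, 0.9, 0, 0.75]
    - [0, 0, 0, 0, 0.9, 0, 0.75]
    - [0, 0, 0, 0, 0.9, 0, 0.75]
    - [0, 0, 0, 0, 0.9, 0, 0.75]
    - [0, 0, 0, 0, 0.8, 0, 0.75]
    - [0, 0, 0, 0, 0.6, 0, 0.75]
    - [0, 0, 0, 0, 0, 0, 0.75]
    - [0, 0, 0, 0, 0, 0, 0.75]

```text
time_s: 12.05
eef_pos: [0.6136, 0.0111, 0.0388]
eef_rot: [0.074, -0.074, 0.703, -0.703]
wrist_force: [-1.2, 0.2, -0.4]
opening: 0.751
```

```bash
python3 look.py w7
```

```text
12.05 [0.6136 0.0111 0.0388] yawz -77.96 tilt y [-1.e-03  1.e-04 -1.e+00] q [-0.175  0.495  1.624 -0.     1.023  2.757] F [-1.23  0.17 -0.38] op 0.751
```

View pics/w7.png

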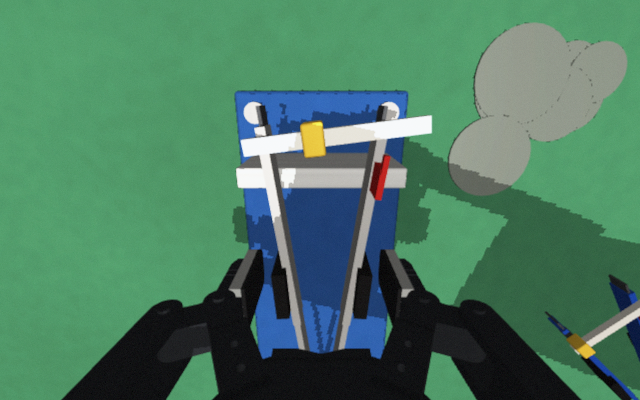

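step_arm:
  commands:
    - [0, 0, 0, 0, 0, 0, 0.6]
    - [0, 0, 0, 0, 0, 0, 0.5]
    - [0, 0, 0, 0, 0, 0, 0.45]
    - [0, 0, 0, 0, 0, 0, 0.4]
    - [0, 0, 0, 0, 0, 0, 0.4]
    - [0, 0, 0, 0, 0, 0, 0.4]

```text
time_s: 12.7
eef_pos: [0.616, 0.0108, 0.0418]
eef_rot: [-0.076, 0.072, -0.703, 0.704]
wrist_force: [-0.3, -0.7, 7.4]
opening: 0.405
```

```bash
python3 look.py w8
```

```text
12.7 [0.616  0.0108 0.0418] yawz -77.97 tilt y [ 0.0047 -0.0011 -1.    ] q [-0.175  0.492  1.622 -0.     1.023  2.757] F [-0.26 -0.72  7.39] op 0.405
```

View pics/w8.png

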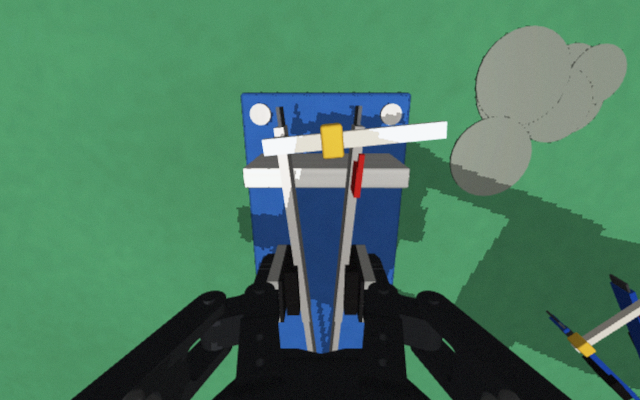

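step_arm:
  commands:
    - [0, 0, 0, 0, -0.1, 0, 0.4]
    - [0, 0, 0, 0, -0.2, 0, 0.4]
    - [0, 0, 0, 0, -0.3, 0, 0.4]
    - [0, 0, 0, 0, -0.3, 0, 0.4]
    - [0, 0, 0, 0, -0.4, 0, 0.4]
    - [0, 0, 0, 0, -0.4, 0, 0.4]
    - [0, 0, 0, 0, -0.4, 0, 0.4]
    - [0, 0, 0, 0, -0.4, 0, 0.4]
    - [0, 0, 0, 0, 0, 0, 0.4]

```text
time_s: 13.65
eef_pos: [0.6155, 0.0111, 0.117]
eef_rot: [-0.075, 0.073, -0.703, 0.704]
wrist_force: [-0.5, 0.5, 0.3]
opening: 0.401
```

```bash
python3 look.py w9; python3 -c "
from h import *
p,d=ctrl.camera('side');cv2.imwrite('pics/s9.png',cv2.resize(p[140:290,280:420],None,fx=4,fy=4,interpolation=cv2.INTER_CUBIC))"
```

```text
13.65 [0.6155 0.0111 0.117 ] yawz -77.99 tilt y [ 4.2e-03 -7.0e-04 -1.0e+00] q [-0.175  0.386  1.594  0.     1.157  2.757] F [-0.55  0.48  0.25] op 0.401
```

View pics/w9.png

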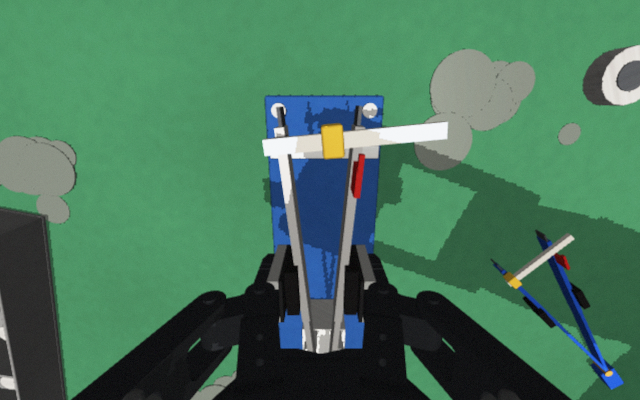

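View pics/s9.png

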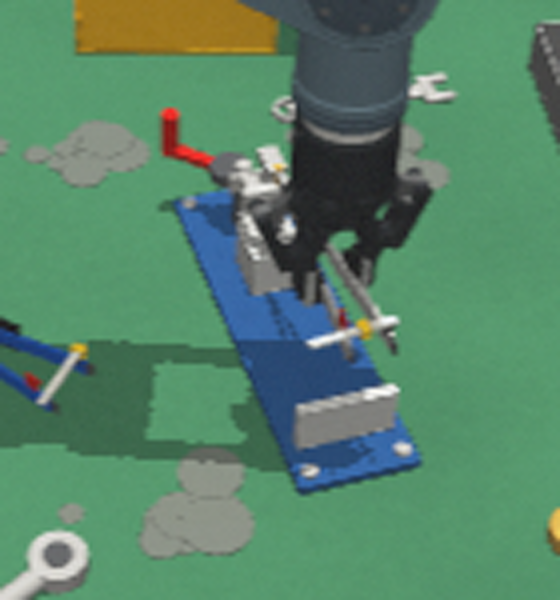

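step_arm:
  commands:
    - [0, 0, 0, 0, 0, 0, 0.38]
    - [0, 0, 0, 0, 0, 0, 0.36]
    - [0, 0, 0, 0, 0, 0, 0.34]
    - [0, 0, 0, 0, 0, 0, 0.335]
    - [0, 0, 0, 0, 0, 0, 0.335]
    - [0, 0, 0, 0, 0, 0, 0.335]

```text
time_s: 14.35
eef_pos: [0.6139, 0.0113, 0.1142]
eef_rot: [0.074, -0.074, 0.703, -0.703]
wrist_force: [-0.8, -0.5, -0.8]
opening: 0.338
```

```bash
cat > gap.py <<'E'
from h import *
import sys
n=sys.argv[1];p=cv2.imread(f"pics/{n}.png");d=np.load(f"pics/{n}.npz")
K=d["K"];dd=d["d"];o=ctrl.get_obs();Rt=quat(o["eef_rot"]).as_matrix()
v,u=np.mgrid[90:260,240:460];v=v.ravel();u=u.ravel();D=dd[v,u]
W=(np.c_[(u-K[0,2])/K[0,0]*D,(v-K[1,2])/K[1,1]*D,D]-d["t"])@d["R"]
L=(W-o["eef_pos"])@Rt   # tool frame
hs=cv2.cvtColor(p,cv2.COLOR_BGR2HSV)[v,u].astype(int);col=p[v,u].astype(int)
near=(D<.25)&(D>.05)
def rep(n,m):
    q=L[m&near];print(n,len(q),(q.min(0)*1e3).round(1),(np.median(q,0)*1e3).round(1),(q.max(0)*1e3).round(1));return np.median(q,0)
rep("collar",(abs(hs[:,0]-24)<8)&(hs[:,1]>130)&(v<190))
rep("red",((hs[:,0]<8)|(hs[:,0]>172))&(hs[:,1]>150))
w=near&(col.min(1)>90)&(np.ptp(col,axis=1)<40)
for z in np.arange(.0,.08,.01):
    q=L[w&(abs(L[:,2]-z)<.004)]
    a=q[(q[:,0]<0)];b=q[q[:,0]>=0]
    if len(a) and len(b):print("blades z",z.round(3),(np.median(a,0)*1e3).round(1),(np.median(b,0)*1e3).round(1))
s=dict(intrinsics=K,R=d["R"],t=d["t"])
cv2.imwrite(f"pics/{n}z.png",cv2.resize(p[90:240,240:460],None,fx=3.6,fy=3.6,interpolation=cv2.INTER_CUBIC))
E
python3 look.py w10; python3 gap.py w10
```

```text
14.35 [0.6139 0.0113 0.1142] yawz -77.99 tilt y [-2.e-04  0.e+00 -1.e+00] q [-0.175  0.389  1.597  0.     1.156  2.757] F [-0.78 -0.51 -0.77] op 0.338
collar 723 [  4.1 -42.1  38.3] [  8.4 -39.9  70.9] [ 28.2 103.3  76.6]
red 296 [  8.9 -40.8  48.9] [ 10.2 -38.5  56.9] [ 11.9 -29.6  64.5]
blades z 0.01 [ -8.9 -24.7  13.6] [ 11.4 -16.4  11.7]
blades z 0.02 [ -8.8 -25.2  20. ] [  8.6 -25.3  19.9]
blades z 0.03 [ -9.5 -25.4  30. ] [  8.9 -25.4  30.1]
blades z 0.04 [-10.5 -25.3  39.1] [  9.9 -25.2  39.2]
blades z 0.05 [-11.7  59.6  49.2] [27.6 60.3 49.7]
blades z 0.06 [-11.8 -25.4  59.8] [  9.4 -25.5  59.3]
blades z 0.07 [ -9.6 -36.9  69.7] [ 30.7 -36.8  71.2]
```

View pics/w10z.png

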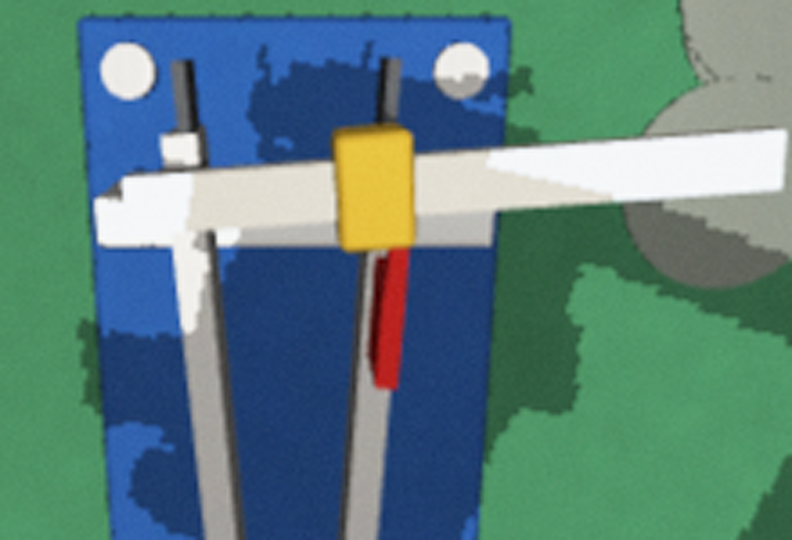

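step_arm:
  commands:
    - [0, 0, 0, 0.2, 0, 0.28, 0.32]
    - [0, 0, 0, 0.38, 0, 0.52, 0.32]
    - [0, 0, 0, 0.45, 0, 0.62, 0.32]
    - [0, 0, 0, 0.45, 0, 0.62, 0.32]
    - [0, 0, 0, 0.45, 0, 0.62, 0.32]
    - [0, 0, 0, 0.45, 0, 0.62, 0.32]
    - [0, 0, 0, 0.45, 0, 0.62, 0.32]
    - [0, 0, 0, 0.45, 0, 0.62, 0.32]
    - [0, 0, 0, 0.45, 0, 0.62, 0.32]
    - [0, 0, 0, 0.42, 0, 0.58, 0.32]

```text
time_s: 15.4
eef_pos: [0.5269, -0.1839, 0.1144]
eef_rot: [-0.074, 0.074, -0.703, 0.703]
wrist_force: [-0.0, 0.2, -0.7]
opening: 0.327
```

step_arm:
  commands:
    - [0, 0, 0, 0.3, 0, 0.42, 0.32]
    - [0, 0, 0, 0.16, 0, 0.2, 0.32]
    - [0, 0, 0, 0, 0, 0, 0.32]
    - [0, 0, 0, 0, 0, 0, 0.32]

```text
time_s: 15.8
eef_pos: [0.5183, -0.2031, 0.1143]
eef_rot: [0.074, -0.074, 0.703, -0.703]
wrist_force: [-0.5, 0.6, -1.1]
opening: 0.323
```

```bash
python3 look.py w11 plug_top; python3 gap.py w11
python3 - <<'E'
from h import *
for n in("side","top"):
    p,d=ctrl.camera(n);c=ctrl.get_calibration(n);cv2.imwrite(f"pics/{n}11.png",p)
    for b in ctrl.silhouettes("plug_top",n)[:1]:
        m=b["pixels"];v,u=np.nonzero(m);print(n,b["p"],m.sum(),"bbox",u.min(),u.max(),v.min(),v.max(),ray(c,(u.mean(),v.mean()),.015))
E
```

```text
15.8 [ 0.5183 -0.2031  0.1143] yawz -77.99 tilt y [ 1.e-04  3.e-04 -1.e+00] q [-0.587  0.275  1.749  0.     1.118  2.345] F [-0.46  0.64 -1.09] op 0.323
plug_top 0.8 [ 0.5387 -0.2813  0.024 ]
plug_top 0.6 [ 0.5274 -0.2678  0.1518]
collar 740 [  5.4 -42.2  60.6] [  9.5 -39.9  71.1] [ 32.2 113.3  76.9]
red 276 [  8.2 -40.5  48.9] [  9.5 -38.6  57.2] [ 11.1 -28.4  64.4]
blades z 0.01 [ -6.8 -24.7  13.6] [ 10.5 -17.8  11.7]
blades z 0.02 [ -7.7 -25.4  20.2] [  7.9 -25.3  20. ]
blades z 0.03 [ -8.4 -25.4  29.9] [  8.6 -25.4  30.2]
blades z 0.04 [ -9.1 -25.4  40. ] [  8.9 -25.5  40. ]
blades z 0.05 [ -9.9 -25.4  50. ] [  8.  -25.6  49.6]
blades z 0.06 [-10.6 -25.5  60.1] [  8.4 -25.9  59. ]
blades z 0.07 [ -8.9 -36.9  69.9] [ 26.9 -37.   71.4]
side 0.72 219 bbox 339 354 312 328 [ 0.53438281 -0.28277211  0.015     ]
```

View pics/w11.png

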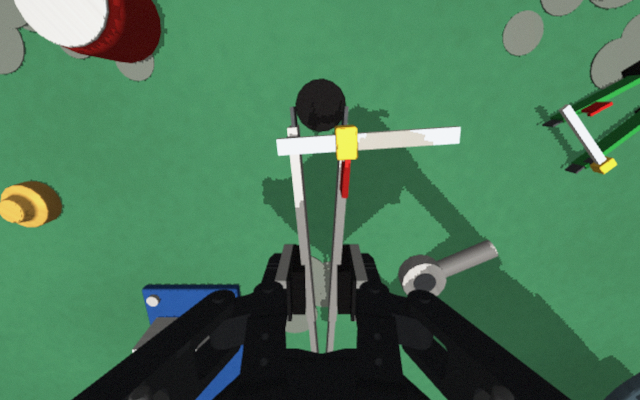

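View pics/w11z.png

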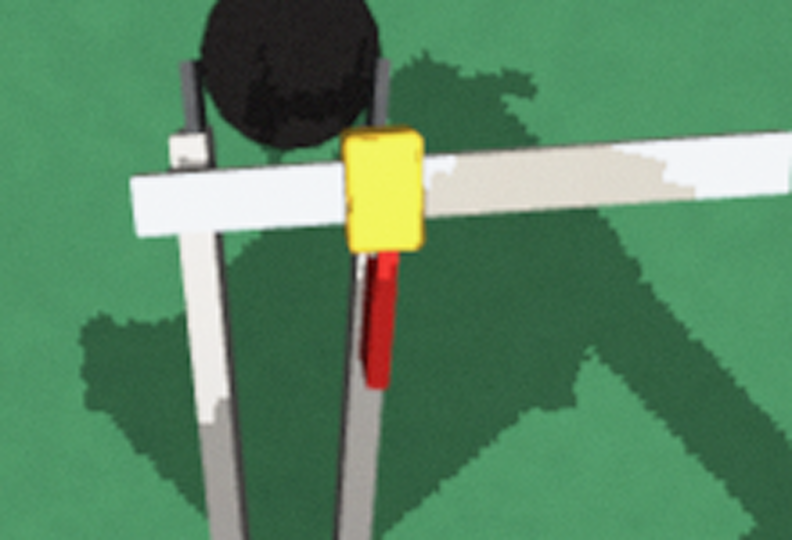

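Run:
```python
from h import *
n="w11";p=cv2.imread(f"pics/{n}.png");d=np.load(f"pics/{n}.npz");K=d["K"];c=dict(intrinsics=K,R=d["R"],t=d["t"])
o=ctrl.get_obs();Rt=quat(o["eef_rot"]).as_matrix()
v,u=np.mgrid[60:150,270:370];v=v.ravel();u=u.ravel();D=d["d"][v,u]
W=(np.c_[(u-K[0,2])/K[0,0]*D,(v-K[1,2])/K[1,1]*D,D]-d["t"])@d["R"];L=(W-o["eef_pos"])@Rt
dark=p[v,u].max(1)<60
m=dark&(W[:,2]>.015)&(W[:,2]<.035);q=W[m];print("plug",len(q),q.min(0),q.max(0),np.median(q,0))
k=np.c_[u[m],v[m]].astype(np.float32);(cx,cy),r=cv2.minEnclosingCircle(k);print(cx,cy,r,ray(c,(cx,cy),.024))
m=(W[:,2]>.09)&(W[:,2]<.16);q=L[m];print("tip zmax",np.sort(q[:,2])[-15:],"med y near tip",np.median(q[q[:,2]>.077],0))
for s in(-1,1):
  q2=q[(q[:,2]>.077)&(q[:,0]*s>0)];print(s,len(q2),np.median(q2,0) if len(q2) else 0)
```

```text
plug 1975 [ 0.51774027 -0.30253034  0.02256693] [ 0.55501893 -0.26374201  0.02783186] [ 0.53622044 -0.28377855  0.02490742]
320.5 105.0 26.120014190673828 [ 0.53582844 -0.28374598  0.024     ]
tip zmax [0.08275124 0.08275748 0.08276448 0.08302683 0.08303239 0.08307188
 0.08307523 0.08309102 0.08312007 0.08312421 0.08312507 0.08312766
 0.08312893 0.08313483 0.08314169] med y near tip [-0.01065193 -0.0239831   0.08016343]
-1 99 [-0.01105363 -0.02379578  0.08008122]
1 93 [ 0.00971323 -0.02426016  0.08031857]
```

View pics/side11.png

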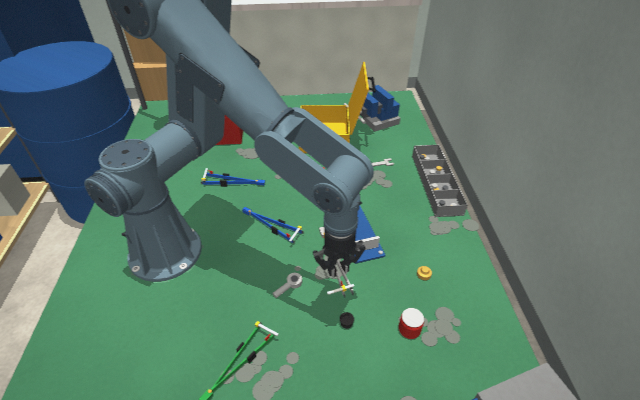

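step_arm:
  commands:
    - [0, 0, 0, 0, 0.15, 0.06, 0.32]
    - [0, 0, 0, 0, 0.3, 0, 0.32]
    - [0, 0, 0, 0, 0.35, 0, 0.32]
    - [0, 0, 0, 0, 0.35, 0, 0.32]
    - [0, 0, 0, 0, 0.35, 0, 0.32]
    - [0, 0, 0, 0, 0.25, 0, 0.32]
    - [0, 0, 0, 0, 0.15, 0, 0.32]
    - [0, 0, 0, 0, 0, 0, 0.32]
    - [0, 0, 0, 0, 0, 0, 0.32]
    - [0, 0, 0, 0, 0, 0, 0.32]

```text
time_s: 17.1
eef_pos: [0.519, -0.2055, 0.0578]
eef_rot: [-0.074, 0.074, -0.703, 0.703]
wrist_force: [-0.1, -0.1, -0.4]
opening: 0.323
```

```bash
python3 look.py w12 plug_top; python3 gap.py w12
python3 - <<'E'
from h import *
n="w12";p=cv2.imread(f"pics/{n}.png");d=np.load(f"pics/{n}.npz");K=d["K"]
v,u=np.mgrid[40:150,270:370];v=v.ravel();u=u.ravel();D=d["d"][v,u]
W=(np.c_[(u-K[0,2])/K[0,0]*D,(v-K[1,2])/K[1,1]*D,D]-d["t"])@d["R"]
m=(p[v,u].max(1)<60)&(W[:,2]>.015)&(W[:,2]<.035);q=W[m];print("plug",(q.min(0)+q.max(0))/2)
o=ctrl.get_obs();R=quat(o["eef_rot"]).as_matrix();print("tips",o["eef_pos"]+R@[-.0005,-.0183,.0805])
p,d=ctrl.camera("top");cv2.imwrite("pics/top12.png",p)
p,d=ctrl.camera("side");cv2.imwrite("pics/side12.png",cv2.resize(p[120:340,260:440],None,fx=2.7,fy=2.7,interpolation=cv2.INTER_CUBIC))
E
```

```text
17.1 [ 0.519  -0.2055  0.0578] yawz -77.99 tilt y [ 9.e-04 -6.e-04 -1.e+00] q [-0.59   0.363  1.77   0.     1.008  2.342] F [-0.1  -0.14 -0.44] op 0.323
plug_top 0.82 [ 0.5375 -0.2847  0.0232]
plug_top 0.36 [ 0.5223 -0.2523  0.0894]
collar 754 [  4.8 -42.   46.1] [  9.1 -39.9  70.9] [25.8 58.3 76.6]
red 295 [-12.4 -41.6  11.1] [  9.3 -38.5  56.5] [20.9 57.7 64.4]
blades z 0.01 [ -8.3 -24.6  13.5] [ 10.3 -15.5  11.3]
blades z 0.02 [ -8.3 -25.4  20.2] [  7.7 -25.4  19.8]
blades z 0.03 [ -9.  -25.4  30.2] [  8.3 -25.4  30.1]
blades z 0.04 [ -9.7 -25.4  39.9] [  8.6 -25.5  40. ]
blades z 0.05 [-10.3 -25.3  50.3] [  7.9 -24.3  51.3]
blades z 0.06 [-10.9 -25.4  60. ] [72.2 55.7 57.5]
blades z 0.07 [ -9.2 -37.   69.6] [ 26.8 -37.   71.3]
plug [ 0.53571453 -0.28473563  0.02465638]
tips [ 0.53617628 -0.28410924  0.0762016 ]
```

View pics/w12z.png

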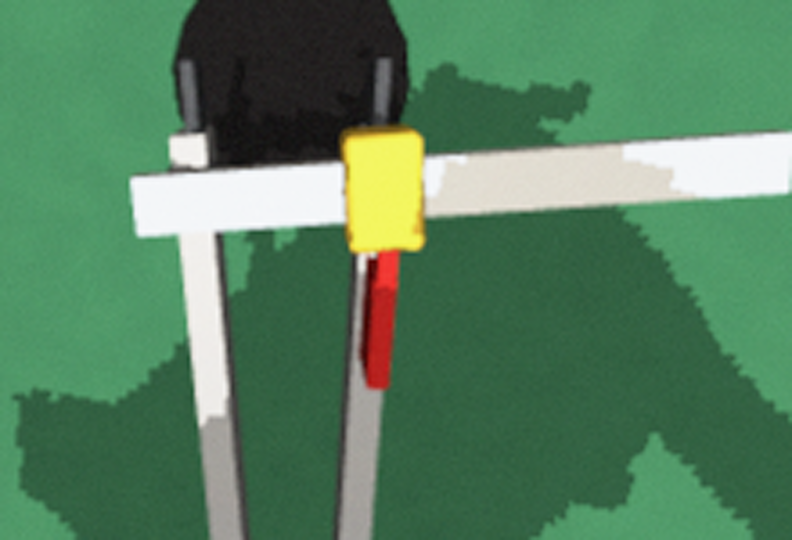

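View pics/side12.png

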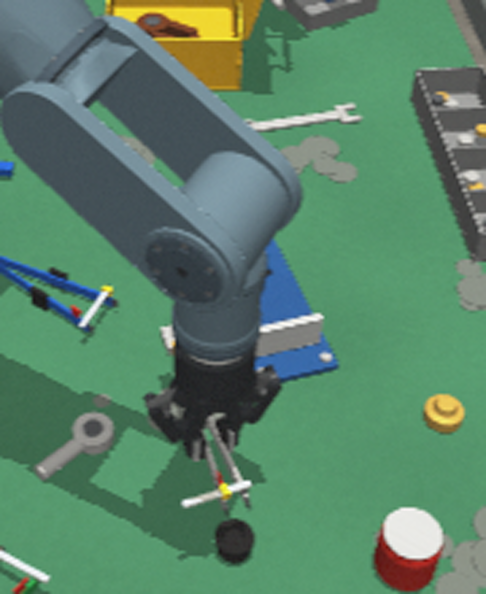

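View pics/top12.png

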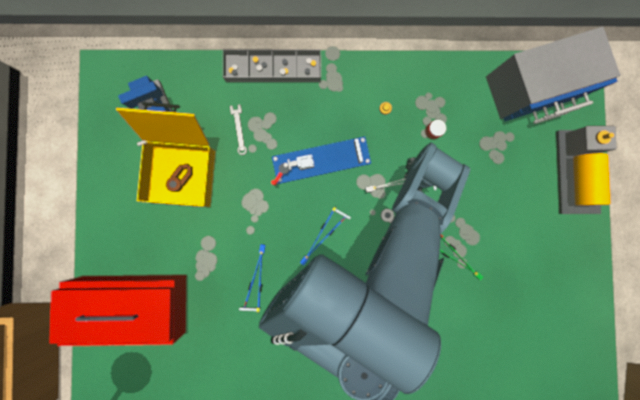

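```bash
python3 -c "
from bench import ctrl
o=ctrl.get_obs();print(o['time_s'],abs(o['dq']).max());print(ctrl.hand_in())"
```

```text
17.3 0.0024080014859296046
the job is handed in; nothing more can be done
None
```

I freed the cam lever, lifted the tweezers out, squeezed them to the collar and handed in at 17.3 s. They are held level and steady above the plug.

- **Lever:** I pushed it clockwise until it would move no further while the push rose to about 20 N. The later top picture shows it still across.
- **Gap:** in the last wrist close-up the red pointer's end stands within about 0.5 mm of the collar's middle. My first estimate of the collar (22 mm from the left blade) disagreed with the closer look (20 mm). I went by the pictures and set the opening to 0.32.
- **Position:** the tips are at about (0.536, -0.284, 0.076), against a plug centre at (0.536, -0.284 to -0.285). Allowing the full 13 mm below the tips' mid height, that leaves about 38 mm clear above the plug. The blade tops were level to within about 0.2 mm along most of their length, and the arm was at rest.
- **Other parts:** the plug, bystanders and look-alikes looked unmoved in the last top and side pictures. The arm hides some of them, including the plug, in the top view. I checked the plug in the wrist and side pictures instead.

No check failed.

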